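# Strip a carburettor on its stand and lay out the parts for cleaning

## Task

Strip the carburettor on the blue stand from the top down, setting each part in its place before you take the next: slip the bright intake horn down over the post of the polishing mandrel, stand the bowl casting in the wire washing basket, lay the brown heat spacer in the middle of the wooden board (it must stay out of the wash), and lay the aluminium throttle flange in the middle of the grooved lapping plate, its length along the plate's. All parts stay right side up and end flat; lift them straight off their studs and dowels and set them down, do not drop or tip them.

Things in the scene. Friction and masses are not known exactly. Their poses are not given: they have to be found in the camera images.
- stand: Blue carburettor stand, fixed: base plate 150 x 96 x 8 mm, above it a steel rail 116 (x) x 38 (y) mm, top 45 mm above the bench (z = 0; the 3.5 mm black rubber mat raises none of the listed things). Two upright studs, 7 mm diameter, at x = -43 and +43 mm, rise 34 mm above the rail. The carburettor is stacked on it, its x axes along the rail. Origin: centre of the underside; z up.
- intake_horn: Bright silver intake trumpet, the top part of the stack (underside 115 mm above the bench at the start, standing on the bowl casting): a ring 44 mm in diameter at foot and lip, 40 mm at the waist, 30 mm high, open right through, bore 34 mm at its narrowest. A 30 mm ring, 4 mm high, on the casting stands in its bore. About 0.1 kg. Origin: centre of its underside; z up, along its axis.
- float_bowl: Bowl casting, second from the top (underside 73 mm above the bench): olive-grey block 72 (x) x 50 (y) x 42 mm, a ring 4 mm higher round the bore on top, a brass fuel inlet out to x = +50 mm, screws out to x = -40 mm. Holes in its underside stand over two dowels 5 mm high. The middle 36 mm of its y sides is flat: lift it straight up by them. About 0.42 kg. Origin: centre of its underside; z up.
- spacer: Dark brown heat spacer, third from the top (underside 59 mm above the bench): plate 112 (x) x 57 (y) x 14 mm with rounded corners, a 34 mm bore in the middle, two 13 mm holes at x = -43 and +43 mm over the stand's studs, and two dowels of 5 mm standing 5 mm above its top at x = -26 and +26 mm. About 0.12 kg. Origin: centre of its underside; z up.
- throttle_flange: Grey aluminium throttle flange, the lowest part (underside 45 mm above the bench, on the stand's rail): plate 130 (x) x 64 (y) x 14 mm with rounded corners, a 34 mm bore with a brass throttle plate, two 13 mm holes at x = -43 and +43 mm over the studs, and a small brass throttle lever at its +x end (out to x = +78 mm, 35 mm high). About 0.25 kg. Origin: centre of its underside; z up.
- mandrel: Polishing mandrel, fixed: dark steel disc 92 mm in diameter and 10 mm thick with an upright post of 22 mm diameter in an orange sleeve, blunt tip 56 mm above the bench (straight to 46 mm). The place of the intake horn, which slips over the post and stands on the disc. Origin: centre of the underside; z up.
- wash_basket: Steel wire washing basket, fixed, open on top: 150 (x) x 124 (y) mm outside, 144 x 118 mm inside, rim 38 mm above the bench, mesh floor 6 mm above the bench. The place of the bowl casting. Origin: centre of the underside (bench height); z up.
- wood_board: Dark oily plywood board, fixed, 153 (x) x 138 (y) mm, its flat top 17 mm above the bench. The place of the heat spacer. Origin: centre of the underside; z up.
- lapping_plate: Dark iron lapping plate, fixed: 180 (x) x 130 (y) mm, its flat top with a grid of fine grooves 16 mm above the bench, a short round steel peg at the middle of each x end (below the top). The place of the throttle flange. Origin: centre of the underside; z up.

How it is judged:
By the outcome, as a careful person would: the job done as asked, in the order asked, and still so for the second after the job is handed in, with the robot touching nothing.
It also fails if it takes over 144 s, if anything falls off the work surface, if the arm or the gripper's body presses on something with over 40 N, if the wrist force passes 120 N, or if a joint passes its speed limit or range.

## Robot

A 6-joint arm with a two-finger parallel gripper is mounted at the origin on a cart in front of the work surface, level with it; the furniture and walls round the work are solid. World frame = base frame: x ahead of the robot, y to its left, z up, the work surface at z = 0. Lengths are in m, angles in degrees, forces in N, time in s.
With the tool pointing down it reaches from about 0.275 to 0.975 m from the base axis. Payload 8.4 kg.
Tool frame: the origin (TCP) lies midway between the tips of the shut fingers; the grasp point (between the pads) lies 19 mm behind it; z points along the fingers, y is the line along which they close (so a half turn about z gives the same grasp; the last joint's range is limited). The gripper opens to 92 mm and grips with 3 to 60 N. Pads are 20 mm wide; open, the fingers measure 128 mm over their backs; the gripper's body (75 mm by 189 mm) begins 69 mm behind the grasp point.
Start: joints at [74.691, 20.225, 93.587, -0, 66.188, -0.138], TCP at [0.164, 0.603, 0.215] pointing down, gripper open.
Joint ranges: [-150.9, 150.9], [-52.94, 120.26], [3.33, 152.33], [-74.26, 254.26], [0, 154.13], [-172.89, 172.89]. Speed limits (degrees/s): [127.2, 127.2, 159.86, 180, 180, 180].

## Interface

Orientations are given as [roll, pitch, yaw] about the fixed x, y, z axes, in that order (R = Rz(yaw) Ry(pitch) Rx(roll)).
In Python, from plant import sense, optics, bot gives the robot as it stands.
- The arm moves only by the tool servo_tool, never from a script. Its argument "targets" is a list of rows, each a list of 7 numbers: the shift along the tool's x, y, z in mm, then the turn, a rotation vector about the tool's x, y, z in rad, then the finger opening in mm, from 0 to 91.9. A call has 1 to 8 rows; each row shifts and turns the commanded pose from where the row before left it, along the tool's axes as they then stand; what a row does not reach is not made up. A row lasts 1/8 s, in which the tool goes at most 62.5 mm and 10.7 degrees, less where a joint would pass 70% of its speed; a pose out of reach is approached as far as the arm can. A call with a gripper value outside its range is refused whole. The fingers move at their own pace and stop on an object; "squeeze" is the grip in N (left out, the last holds). Time passes only in rows, so rows that do not move let the fingers close. It gives the time, the measured TCP pose, the force, the opening and the grip force at its end, in the units of the state.
- sense(): the state, without advancing time (a new reading comes with each control period).
- optics.read_camera(name): name is "scene" or "top"; returns (picture, depth): 420x560x3 uint8, red, green, blue; 420x560 float32, m along the optical axis (not along the pixel's ray), 0 where there is no reading.
- optics.camera_params(name): a dict with "vfov" (degrees; the focal length in pixels is half the picture's height over the tangent of half this angle, whatever the lens; pixels are square), "cx", "cy" (the principal point, pixels), "D" ([k1, k2, p1, p2, k3] as OpenCV has them; the pictures are not rectified), "R" (3x3) and "t" (3): a world point X has camera coordinates R X + t. Camera axes: x right, y down, z forward; pixel columns grow to the right and rows downward; lengths in m; the calibration is good to about 2 mm. A picture is of the moment at which its call begins. camera_params takes no time and is no camera call.
- bot.close_job(): hands the job in; it is judged then, once.
The state is a dict: "clock": time; "qpos": joint angles; "qvel": joint speeds; "joint_torque": joint torques, N m; "ee_pos": TCP position; "ee_rot": TCP orientation; "wrist_force": force on the tool from outside, world axes, zero at the start; "ft_torque": the same for the moment, N m; "opening": finger opening in m; "finger_force": force on a finger pad.
Only numpy, scipy, OpenCV 4.12 (cv2) and the standard library are available. Lean on these libraries where they do the work, as an engineer would, in place of code of your own. Each camera call takes 0.05 s, during which the arm holds its last target. There are 200 camera calls.

## Working session

There is one attempt and no reset: what is moved stays moved. The work goes in short steps, Python scripts to look and compute and a tool call to move; the robot and the scene stay as the last step left them, time stands still between calls to the robot, and variables do not carry over. Pictures are saved under pics/ and viewed, at most 14 in all, crops included, and the job is handed in when it is done.

Besides the shell and the picture viewer there is one more tool, called after ">>>" as name(argument=value, ...), one argument or row to a line, values as JSON. servo_tool: Moves the arm, as the interface text tells. Its arguments: {"type":"object","properties":{"targets":{"type":"array"},"squeeze":{"type":"number"}},"required":["targets"]}

```bash
mkdir -p pics; cat > h.py <<'E'
import numpy as np, cv2
from plant import sense, optics, bot
def cam(n):
    p=optics.camera_params(n); im,d=optics.read_camera(n)
    h,w=im.shape[:2]; f=h/2/np.tan(np.radians(p['vfov'])/2)
    K=np.array([[f,0,p['cx']],[0,f,p['cy']],[0,0,1]])
    return im,d,K,np.array(p['D'],float),np.array(p['R']),np.array(p['t'])
def cloud(c):
    im,d,K,D,R,t=c; h,w=d.shape
    u,v=np.meshgrid(np.arange(w),np.arange(h))
    n=cv2.undistortPoints(np.stack([u,v],-1).reshape(-1,1,2).astype(np.float64),K,D).reshape(h,w,2)
    X=np.dstack([n,np.ones((h,w))])*d[...,None]
    X=(X-t)@R; X[d==0]=np.nan
    return X
def ray(c,uv,z):
    im,d,K,D,R,t=c
    n=cv2.undistortPoints(np.array(uv,float).reshape(-1,1,2),K,D).reshape(-1,2)
    r=np.c_[n,np.ones(len(n))]@R; o=-R.T@t
    return o+r*((z-o[2])/r[:,2])[:,None]
E
python3 - <<'E'
from h import *
for n in ("scene","top"):
    c=cam(n); cv2.imwrite(f'pics/{n}0.png',cv2.cvtColor(c[0],cv2.COLOR_RGB2BGR)); np.savez(f'{n}0.npz',*c)
    print(n,-c[4].T@c[5],c[4][2],c[2][0,0],c[3])
    X=cloud(c); print(np.nanmin(X.reshape(-1,3),0),np.nanmax(X.reshape(-1,3),0))
print(sense())
E
```

```text
scene [-6.67397715e-05 -8.00761893e-01  6.31176740e-01] [ 0.48541588  0.73902952 -0.4671261 ] 438.8589616110768 [0.04110364 0.         0.         0.         0.        ]
[-0.11190187 -0.65082661 -0.88506936] [2.9607756  1.41312706 0.58157534]
top [0.49449373 0.02264518 1.17284424] [ 0.04860341  0.01946578 -0.99862846] 382.26060414694444 [-0.05934192  0.          0.          0.          0.        ]
[-0.59209286 -1.48012571 -0.88601186] [1.82559625 1.39482834 0.60685684]
{'clock': 0.1, 'qpos': array([ 7.46930096e+01,  2.02567881e+01,  9.36230983e+01,  8.58879922e-04,
        6.61894149e+01, -1.35859030e-01]), 'qvel': array([ 0.10648612, -0.01305944, -0.06780975,  0.10996442,  0.03742409,
       -0.03568718]), 'joint_torque': array([-8.97242026e-04, -5.94901872e+01, -3.34931338e+01,  6.98473700e-02,
        1.83804939e-02, -1.22813256e-05]), 'ee_pos': array([0.16342691, 0.60280264, 0.21397046]), 'ee_rot': array([-1.79930701e+02, -9.49680660e-04,  1.64828521e+02]), 'wrist_force': array([-0.00071693, -0.63726968, -0.23596868]), 'ft_torque': array([-0.03361033,  0.0230695 , -0.01541074]), 'finger_force': 0.0, 'opening': 0.09208468305594075}
```

View pics/scene0.png

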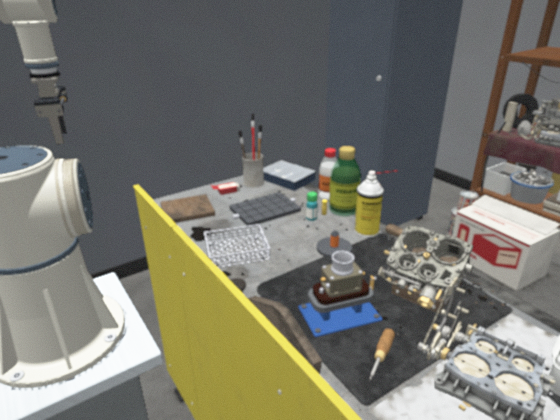

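View pics/top0.png

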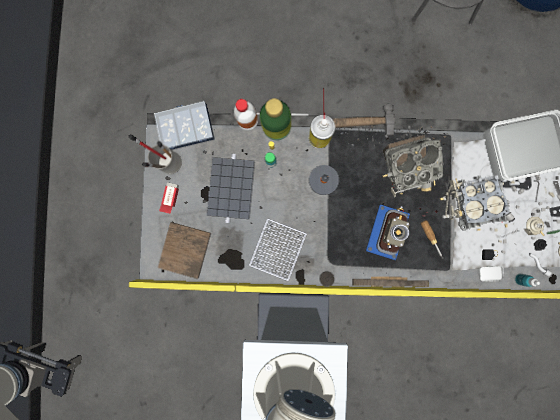

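The scene view shows a yellow barrier between robot and bench, and the stack on the blue stand at about (340,280). In the top view the stack is at (396,232), the mandrel (323,180), the basket (278,248), the board (185,249) and the plate (231,187).

```bash
python3 - <<'E'
from h import *
def load(n):
    z=np.load(f'{n}0.npz'); return [z[k] for k in z.files]
c=load('top'); im=c[0]; X=cloud(c); Z=X[...,2]
hsv=cv2.cvtColor(im,cv2.COLOR_RGB2HSV)
def box(name,m,roi,z):
    r=np.zeros(m.shape,np.uint8); u0,v0,u1,v1=roi; r[v0:v1,u0:u1]=m[v0:v1,u0:u1].astype(np.uint8)
    r=cv2.morphologyEx(r,cv2.MORPH_CLOSE,np.ones((5,5)))
    cs,_=cv2.findContours(r,cv2.RETR_EXTERNAL,cv2.CHAIN_APPROX_NONE); k=max(cs,key=cv2.contourArea)
    P=ray(c,k,z)[:,:2]; (cx,cy),s,a=cv2.minAreaRect((P*1000).astype(np.float32))
    print(name,np.round([cx,cy],1),np.round(s,1),round(a,1),'medz',np.round(np.nanmedian(Z[r>0])*1000,1), cv2.boundingRect(k))
    return P
H=hsv[...,0];S=hsv[...,1];V=hsv[...,2]
print('bench z',np.nanmedian(Z[200:215,270:300]),np.nanmedian(Z[245:260,340:360]))
box('blue',(H>100)&(H<125)&(S>120),(355,195,425,270),.008)
box('plate',(Z>.011)&(Z<.03),(200,150,260,223),.016)
box('board',(Z>.011)&(Z<.03),(150,215,218,282),.017)
box('basket',(Z>.02)&(Z<.06),(242,212,312,284),.038)
box('mandisc',(Z>.006)&(Z<.03),(303,160,345,200),.010)
box('orange',(H<18)&(S>100)&(V>60),(303,160,345,200),.056)
box('top>130',(Z>.135)&(Z<.16),(370,200,425,260),.145)
box('bowl',(Z>.105)&(Z<.16),(370,200,425,260),.115)
box('spacer',(Z>.065)&(Z<.16),(370,200,425,260),.073)
box('flange',(Z>.05)&(Z<.16),(370,200,425,260),.059)
y=(H>22)&(H<33)&(S>150); yy=y.copy(); yy[:275]=0; yy[300:]=0
print('barrier',np.nanpercentile(X[yy],[2,50,98],axis=0))
# tallest per region
for (a,b) in ((100,200),(200,260),(260,345),(345,420),(420,500)): print(a,b,'maxz by rows',[ (v,np.round(np.nanmax(Z[v:v+15,a:b]),3)) for v in range(100,290,15)])
def crop(u0,v0,u1,v1,s): return cv2.resize(im[v0:v1,u0:u1],None,fx=s,fy=s,interpolation=cv2.INTER_CUBIC)[...,::-1]
A=crop(360,190,450,270,6); B=crop(150,150,345,285,4)
cv2.imwrite('pics/a.png',A); cv2.imwrite('pics/b.png',B)
s=load('scene')[0]; cv2.imwrite('pics/s1.png',cv2.resize(s[180:345,180:400],None,fx=3.6,fy=3.6,interpolation=cv2.INTER_CUBIC)[...,::-1])
E
```

```text
bench z -0.00013686361459743328 0.003263227867374126
blue [ 494.4 -270.7] [ 96.  150.2] 74.4 medz 7.7 (366, 205, 32, 55)
plate [615.7 210. ] [130.7 209.9] 86.6 medz 15.6 (207, 154, 48, 69)
board [421.3 347. ] [130.1 146.5] 76.0 medz 16.6 (158, 222, 53, 57)
basket [434.1  62.5] [125.1 151.4] 70.5 medz 37.3 (250, 219, 56, 62)
mandisc [649.6 -81.9] [120.2 107. ] 1.1 medz 9.0 (309, 160, 36, 40)
orange [636.4 -68.4] [15.8  4.4] 69.5 medz 31.5 (321, 180, 6, 3)
top>130 [ 493.7 -271.8] [40.4 40.5] 0.9 medz 143.9 (393, 225, 16, 16)
bowl [ 494.  -273.2] [57.8 71.9] 73.1 medz 116.9 (385, 218, 25, 29)
spacer [ 503.3 -280.4] [ 74.1 134.8] 73.8 medz 112.9 (380, 206, 30, 47)
flange [ 499.8 -280.1] [ 81.1 145.7] 74.0 medz 91.7 (377, 206, 33, 50)
barrier [[ 0.31250166 -0.75260249  0.00543284]
 [ 0.32516756 -0.22518653  0.05895846]
 [ 0.32921355  0.47071358  0.06430786]]
100 200 maxz by rows [(100, np.float64(0.041)), (115, np.float64(0.042)), (130, np.float64(0.237)), (145, np.float64(0.207)), (160, np.float64(0.196)), (175, np.float64(0.028)), (190, np.float64(0.027)), (205, np.float64(0.03)), (220,
[... 861 characters left out ...]
ws [(100, np.float64(0.039)), (115, np.float64(0.041)), (130, np.float64(0.131)), (145, np.float64(0.141)), (160, np.float64(0.134)), (175, np.float64(0.111)), (190, np.float64(0.076)), (205, np.float64(0.12)), (220, np.float64(0.149)), (235, np.float64(0.149)), (250, np.float64(0.077)), (265, np.float64(0.086)), (280, np.float64(0.09))]
420 500 maxz by rows [(100, np.float64(-0.837)), (115, np.float64(0.077)), (130, np.float64(0.142)), (145, np.float64(0.142)), (160, np.float64(0.119)), (175, np.float64(0.128)), (190, np.float64(0.094)), (205, np.float64(0.055)), (220, np.float64(0.046)), (235, np.float64(0.029)), (250, np.float64(0.026)), (265, np.float64(0.014)), (280, np.float64(0.067))]
```

View pics/a.png

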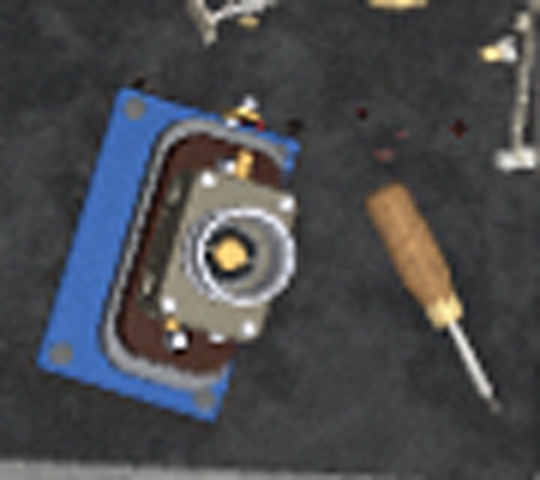

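View pics/s1.png

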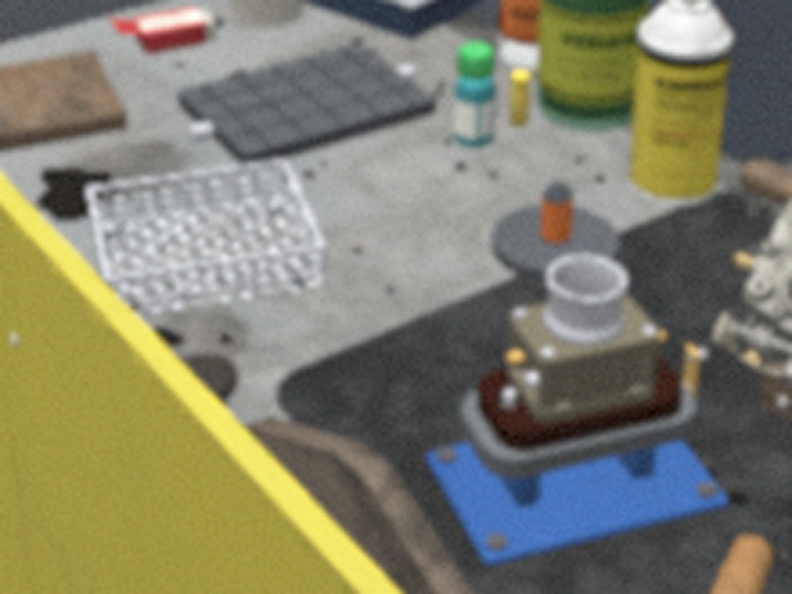

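The crops confirm that the stack's +x end, with the brass inlet and lever, points away from the robot, so its yaw is about -15.6°. The stack centre is near (494,-271) mm, and the tool yaw already matches. I'll move over the stack at a height of 214 mm.

>>> servo_tool(
  targets=[
    [-30,-42,0,0,0,0,91],
    [-30,-42,0,0,0,0,91],
    [-30,-42,0,0,0,0,91],
    [-30,-42,0,0,0,0,91],
    [-30,-42,0,0,0,0,91],
    [-30,-42,0,0,0,0,91],
    [-30,-42,0,0,0,0,91],
    [-30,-42,0,0,0,0,91],
  ],
  squeeze=20,
)

```text
clock: 1.1
ee_pos: [0.3074, 0.2146, 0.2146]
ee_rot: [180.0, 0.0, 164.9]
wrist_force: [0.6, 0.2, 1.6]
opening: 0.0909
finger_force: 0.0
```

>>> servo_tool(
  targets=[
    [-30,-42,0,0,0,0,91],
    [-30,-42,0,0,0,0,91],
    [-30,-42,0,0,0,0,91],
    [-30,-42,0,0,0,0,91],
    [-30,-42,0,0,0,0,91],
    [-30,-42,0,0,0,0,91],
    [-30,-42,0,0,0,0,91],
    [-30,-42,0,0,0,0,91],
  ],
)

```text
clock: 2.1
ee_pos: [0.4511, -0.1728, 0.2145]
ee_rot: [180.0, -0.0, 164.8]
wrist_force: [0.5, 0.6, -0.3]
opening: 0.091
finger_force: 0.0
```

```bash
cat >> h.py <<'E'
def load(n):
    z=np.load(f'{n}0.npz'); return [z[k] for k in z.files]
def go(target,yaw=None):
    s=sense(); d=np.array(target)*1.0-s['ee_pos']*1000
    a=np.radians(s['ee_rot'][2]); c,n=np.cos(a),np.sin(a)
    print('pos',np.round(s['ee_pos']*1000,1),np.round(s['ee_rot'],2),'tool d',np.round([c*d[0]+n*d[1],n*d[0]-c*d[1],-d[2]],1), 'turn rad',None if yaw is None else round(np.radians(s['ee_rot'][2]-yaw),4),'t',s['clock'],'j6',s['qpos'][5].round(1))
E
python3 - <<'E'
from h import *
c=load('top'); im=c[0]; X=cloud(c); Z=X[...,2]
hsv=cv2.cvtColor(im,cv2.COLOR_RGB2HSV);H,S,V=cv2.split(hsv)
for nm,(u,v) in dict(disc=(314,187),bench=(300,200),mat=(345,200),plate=(222,180),board=(185,250),bb=(220,240)).items(): print(nm,hsv[v-1:v+2,u-1:u+2].reshape(-1,3).mean(0).round())
g=cv2.resize(im[150:210,290:350],None,fx=6,fy=6,interpolation=cv2.INTER_CUBIC)
gg=cv2.GaussianBlur(cv2.cvtColor(g,cv2.COLOR_RGB2GRAY),(5,5),0)
k=cv2.HoughCircles(gg,cv2.HOUGH_GRADIENT,1,40,param1=60,param2=15,minRadius=82,maxRadius=102)
print('circ',None if k is None else [ (np.round(ray(c,[(q[0]-2.5)/6+290,(q[1]-2.5)/6+150],.010)*1000,1),q) for q in k[0][:4]])
m=((Z>.03)&(Z<.07)); m[:165]=0;m[195:]=0;m[:,:308]=0;m[:,340:]=0
print('post depth',np.nanmedian(X[m],0),m.sum(), np.nanmax(X[m],0))
# scene view: orange sleeve
s=load('scene'); hs=cv2.cvtColor(s[0],cv2.COLOR_RGB2HSV); o=(hs[...,0]<14)&(hs[...,1]>130)&(hs[...,2]>90)
o[:225]=0;o[250:]=0;o[:,:320]=0;o[:,350:]=0
vs,us=np.nonzero(o); XX=cloud(s); print('sleeve',us.mean(),vs.min(),vs.max(),np.nanmedian(XX[o],0))
cv2.imwrite('pics/c.png',cv2.resize(im[145:290,150:350],None,fx=4,fy=4,interpolation=cv2.INTER_CUBIC)[...,::-1])
go((493.7,-271.8,214),164.4)
E
```

```text
disc [109.  23. 117.]
bench [ 26.   6. 144.]
mat [108.   8.  71.]
plate [109.  22. 116.]
board [ 15.  87. 127.]
bb [ 20.  11. 123.]
circ [(array([[648.9, -71.3,  10. ]]), array([200.5, 179.5,  90.7], dtype=float32))]
post depth [ 0.64727941 -0.07061482  0.04979095] 49 [ 0.65821537 -0.06044179  0.05811431]
sleeve 334.0285714285714 236 246 [ 0.64402026 -0.08384365  0.02790322]
pos [ 451.1 -172.8  214.5] [ 1.7999e+02 -1.0000e-02  1.6480e+02] tool d [-67.  -84.4   0.5] turn rad 0.007 t 2.1 j6 -95.9
```

View pics/c.png

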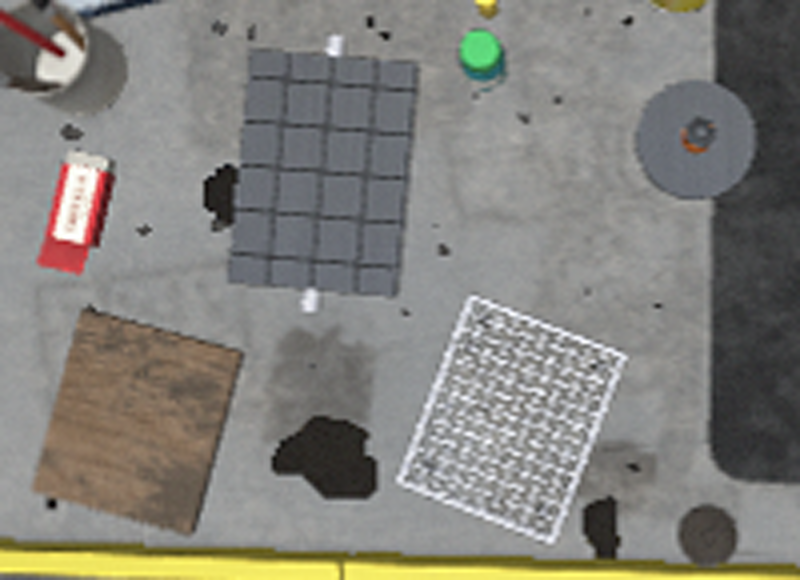

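Disc and post agree on the mandrel centre, about (648.5,-71). In the crop the board corners are (86,308), (242,352), (193,534), (35,490) and the plate corners (252,48), (418,62), (397,297), (228,283). Next is the horn grasp.

>>> servo_tool(
  targets=[
    [-33,-42,0,0,0,0,91],
    [-34,-42,0,0,0,0.007,91],
    [0,0,25,0,0,0,91],
    [0,0,25,0,0,0,91],
    [0,0,0,0,0,0,91],
  ],
)

```text
clock: 2.72
ee_pos: [0.4922, -0.2689, 0.1627]
ee_rot: [179.9, -0.2, 164.4]
wrist_force: [0.3, -0.1, 0.3]
opening: 0.0911
finger_force: 0.0
```

```bash
python3 - <<'E'
from h import *
c=load('top')
f=lambda L:[((a-1.5)/4+150,(b-1.5)/4+145) for a,b in L]
for n,L,z in (('board',[(86,308),(242,352),(193,534),(35,490)],.017),('plate',[(252,48),(418,62),(397,297),(228,283)],.016),('basket',[(474,294),(627,354),(552,544),(400,482)],.038),('tip',[(700,131)],.056)):
    P=ray(c,f(L),z)[:,:2]*1000; print(n,P.mean(0).round(1))
    if len(P)>1:
        (q,s,a)=cv2.minAreaRect(P.astype(np.float32)); print(np.round(q,1),np.round(s,1),round(a,1),'edges yaw',[round(np.degrees(np.arctan2(*(P[i]-P[j])[::-1])),1) for i,j in((0,3),(1,2))])
for n in('scene','top'):
    c=cam(n); X=cloud(c)
    b=((490,250,590,350) if 0 else None)
    cv2.imwrite(f'pics/d{n}.png',c[0][...,::-1])
    if n=='scene':cv2.imwrite('pics/ds.png',cv2.resize(c[0][200:340,260:420],None,fx=4,fy=4,interpolation=cv2.INTER_CUBIC)[...,::-1])
go((493.9,-271.5,119),164.4)
E
```

```text
board [422.7 345. ]
[423.1 345.2] [126.3 143.8] 76.7 edges yaw [np.float64(-13.7), np.float64(-13.3)]
plate [616.2 210.3]
[615.9 210.1] [129.7 181.3] 86.4 edges yaw [np.float64(-3.6), np.float64(-3.2)]
basket [434.4  59.5]
[434.4  59.7] [121.9 150.7] 69.9 edges yaw [np.float64(-19.8), np.float64(-20.1)]
tip [649.2 -72.2]
pos [ 493.7 -269.5  165. ] [ 1.8000e+02 -1.0000e-02  1.6443e+02] tool d [-0.7 -1.8 46. ] turn rad 0.0006 t 2.825 j6 -103.2
```

View pics/ds.png

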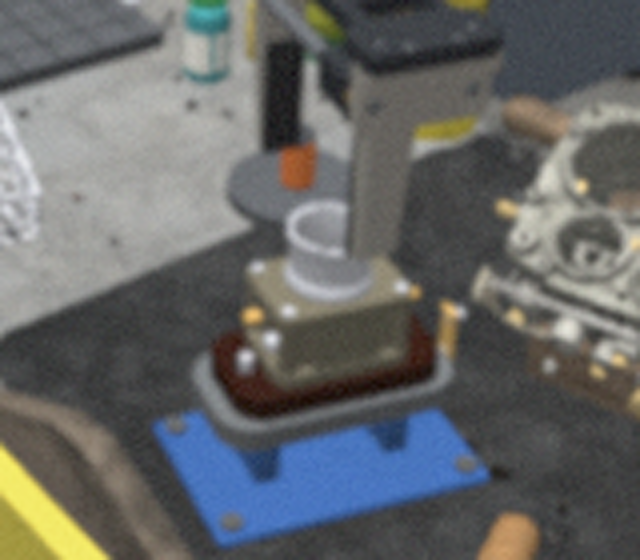

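The fingers straddle the horn along the stack's y axis. The near one, at crop (380,230), is clear of the horn. I'll go down and grip.

>>> servo_tool(
  targets=[
    [-1,-2,20,0,0,0,91],
    [0,0,20,0,0,0,91],
    [0,0,6,0,0,0,70],
    [0,0,0,0,0,0,55],
    [0,0,0,0,0,0,45],
    [0,0,0,0,0,0,36],
    [0,0,0,0,0,0,36],
    [0,0,0,0,0,0,36],
  ],
)

```text
clock: 3.82
ee_pos: [0.4943, -0.272, 0.119]
ee_rot: [-180.0, 0.0, 164.4]
wrist_force: [0.3, 0.8, 3.8]
opening: 0.0428
finger_force: 20.0
```

```bash
python3 -c "
from h import *
s=sense();print(s['opening'],s['finger_force'],s['wrist_force']);go((648.8,-71.5,220),164.4)"
```

```text
0.04278021127700389 19.95230529892069 [0.2691051  0.82185436 3.75740091]
pos [ 494.3 -272.   119. ] [-1.7999e+02  4.0000e-02  1.6443e+02] tool d [ -95.   234.6 -101. ] turn rad 0.0004 t 3.825 j6 -103.4
```

>>> servo_tool(
  targets=[
    [0,0,-6,0,0,0,36],
    [0,0,-15,0,0,0,36],
    [0,0,-30,0,0,0,36],
    [-10,25,-10,0,0,0,36],
    [-19,47,0,0,0,0,36],
    [-19,47,0,0,0,0,36],
    [-19,47,0,0,0,0,36],
    [-19,47,0,0,0,0,36],
  ],
)

```text
clock: 4.82
ee_pos: [0.6352, -0.0883, 0.1808]
ee_rot: [180.0, 0.1, 164.4]
wrist_force: [0.7, -2.1, -0.9]
opening: 0.0426
finger_force: 20.0
```

>>> servo_tool(
  targets=[
    [-9,22,0,0,0,0,36],
    [0,0,20,0,0,0,36],
    [0,0,20,0,0,0,36],
    [0,0,20,0,0,0,36],
    [0,0,20,0,0,0,36],
    [0,0,0,0,0,0,36],
  ],
)

```text
clock: 5.58
ee_pos: [0.647, -0.0713, 0.0972]
ee_rot: [-180.0, -0.2, 164.4]
wrist_force: [0.8, 0.1, -0.8]
opening: 0.0426
finger_force: 20.0
```

```bash
python3 - <<'E'
from h import *
go((648.8,-71.5,13.5))
c=cam('scene'); cv2.imwrite('pics/e.png',cv2.resize(c[0][190:300,280:400],None,fx=5,fy=5,interpolation=cv2.INTER_CUBIC)[...,::-1])
E
```

```text
pos [647.  -71.3  97.2] [-179.96   -0.22  164.39] tool d [-1.8  0.3 83.7] turn rad None t 5.575 j6 -80.8
```

View pics/e.png

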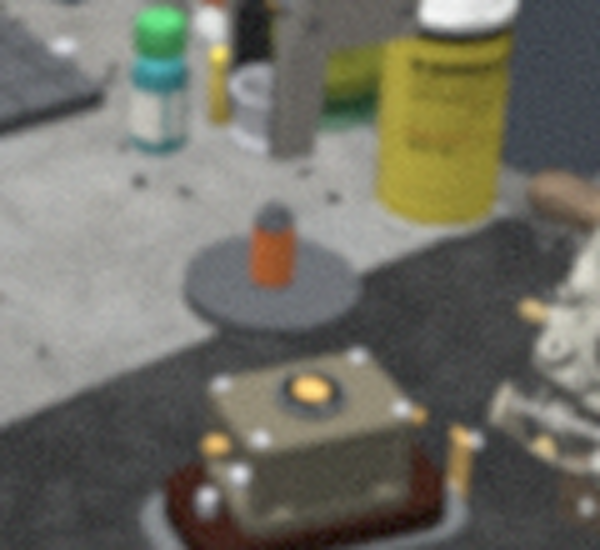

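The horn is held above and behind the post tip at crop (275,205), and the bowl's ring is uncovered. I'll check the post by casting a scene ray before lowering.

```bash
python3 - <<'E'
from h import *
c=load('scene')
print(ray(c,[(280+(275-2)/5,190+(208-2)/5)],.054)*1000, ray(c,[(280+(272-2)/5,190+(255-2)/5)],.033)*1000)
def proj(c,P): return cv2.projectPoints(np.array(P,float).reshape(-1,3),cv2.Rodrigues(c[4])[0],c[5],c[2],c[3])[0].reshape(-1,2)
print((proj(c,[(.6488,-.0715,.056),(.6488,-.0715,.010)])-[280,190])*5+2)
E
```

```text
[[648.98054523 -78.25300789  54.        ]] [[641.04659551 -86.64794923  33.        ]]
[[266.25692649 199.20022249]
 [262.51393718 275.27374049]]
```

Both views agree to within about 2 mm once the scene camera's bias is taken off, well inside the 6 mm clearance. Lowering.

>>> servo_tool(
  targets=[
    [-1,-1,20,0,0,0,36],
    [0,0,20,0,0,0,36],
    [0,0,15,0,0,0,36],
    [0,0,12,0,0,0,36],
    [0,0,8,0,0,0,36],
    [0,0,5,0,0,0,36],
    [0,0,2,0,0,0,36],
    [0,0,0,0,0,0,36],
  ],
)

```text
clock: 6.62
ee_pos: [0.6496, -0.0721, 0.0178]
ee_rot: [180.0, 0.0, 164.4]
wrist_force: [0.1, -0.5, -1.4]
opening: 0.0428
finger_force: 20.0
```

>>> servo_tool(
  targets=[
    [0,0,2,0,0,0,36],
    [0,0,1.5,0,0,0,36],
    [0,0,0.5,0,0,0,36],
    [0,0,0,0,0,0,36],
  ],
)

```text
clock: 7.12
ee_pos: [0.6496, -0.0722, 0.014]
ee_rot: [180.0, 0.0, 164.4]
wrist_force: [-0.5, 0.1, 4.1]
opening: 0.0429
finger_force: 20.0
```

There is contact at the expected height. Releasing, then rising.

>>> servo_tool(
  targets=[
    [0,0,0,0,0,0,48],
    [0,0,0,0,0,0,60],
    [0,0,0,0,0,0,70],
    [0,0,-20,0,0,0,75],
    [0,0,-35,0,0,0,75],
    [0,0,-40,0,0,0,75],
    [0,0,-40,0,0,0,75],
    [0,0,-15,0,0,0,75],
  ],
)

```text
clock: 8.12
ee_pos: [0.6509, -0.0723, 0.1675]
ee_rot: [180.0, 0.3, 164.4]
wrist_force: [0.7, -0.2, -0.6]
opening: 0.0751
finger_force: 0.0
```

```bash
python3 - <<'E'
from h import *
go((494.2,-271.5,80),164.4)
c=cam('top'); X=cloud(c); Z=X[...,2]
m=(Z>.107)&(Z<.13); m[:,:370]=0;m[:,425:]=0;m[:200]=0;m[260:]=0
cs,_=cv2.findContours(m.astype(np.uint8),cv2.RETR_EXTERNAL,cv2.CHAIN_APPROX_NONE);k=max(cs,key=cv2.contourArea)
print(cv2.minAreaRect((ray(c,k,.115)[:,:2]*1000).astype(np.float32)))
H,S,V=cv2.split(cv2.cvtColor(c[0],cv2.COLOR_RGB2HSV))
b=((S>45)&(H<25)&(Z<.03)).astype(np.uint8); b[:,:150]=0;b[:,218:]=0;b[:215]=0;b[276:]=0
b=cv2.morphologyEx(b,cv2.MORPH_CLOSE,np.ones((5,5)))
cs,_=cv2.findContours(b,cv2.RETR_EXTERNAL,cv2.CHAIN_APPROX_NONE);k=max(cs,key=cv2.contourArea)
print('board',cv2.minAreaRect((ray(c,k,.017)[:,:2]*1000).astype(np.float32)))
A=cv2.resize(c[0][140:290,290:440],None,fx=4,fy=4,interpolation=cv2.INTER_CUBIC)
cv2.imwrite('pics/f.png',A[...,::-1])
E
```

```text
pos [650.9 -72.3 167.5] [179.96   0.28 164.43] tool d [  97.5 -233.9   87.5] turn rad 0.0005 t 8.125 j6 -80.9
((494.20587158203125, -272.2769775390625), (49.90213394165039, 72.41751098632812), 74.76668548583984)
board ((421.02099609375, 347.665283203125), (128.50668334960938, 148.01434326171875), 76.60592651367188)
```

View pics/f.png

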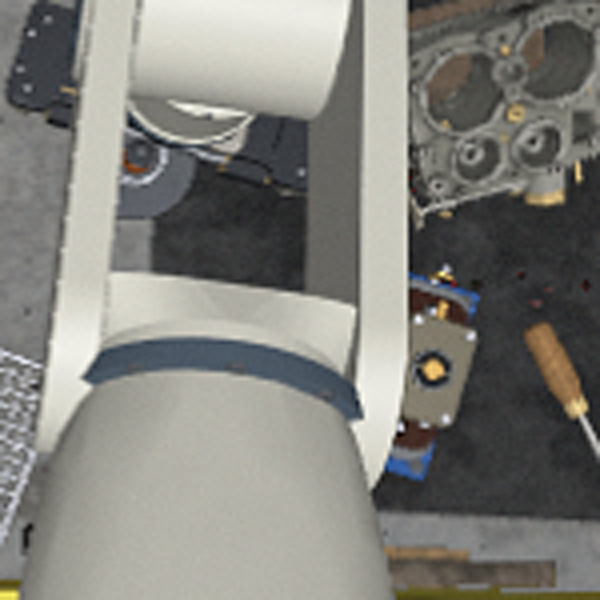

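The horn shows round the post at crop (145,160). The bowl is undisturbed at (434,370), mapping to (494,-272). Back to the stack for the bowl.

>>> servo_tool(
  targets=[
    [16,-39,0,0,0,0,75],
    [16,-39,0,0,0,0,75],
    [16,-39,0,0,0,0,75],
    [16,-39,0,0,0,0,75],
    [16,-39,0,0,0,0,75],
    [16,-39,0,0,0,0,75],
    [0,0,10,0,0,0,75],
    [0,0,0,0,0,0,75],
  ],
)

```text
clock: 9.18
ee_pos: [0.4934, -0.271, 0.1521]
ee_rot: [179.9, -0.1, 164.4]
wrist_force: [-0.9, -0.8, -0.4]
opening: 0.0751
finger_force: 0.0
```

```bash
python3 -c "
from h import *
go((494.2,-272,80),164.5)"
```

```text
pos [ 493.4 -271.   152.1] [ 1.7995e+02 -1.3000e-01  1.6439e+02] tool d [-1.  -0.7 72.1] turn rad -0.0019 t 9.175 j6 -103.3
```

>>> servo_tool(
  targets=[
    [-1,-1,20,0,0,0,75],
    [0,0,22,0,0,0,75],
    [0,0,20,0,0,0,75],
    [0,0,10,0,0,0,70],
    [0,0,0,0,0,0,60],
    [0,0,0,0,0,0,52],
    [0,0,0,0,0,0,46],
    [0,0,0,0,0,0,46],
  ],
  squeeze=35,
)

```text
clock: 10.18
ee_pos: [0.4954, -0.2731, 0.0823]
ee_rot: [180.0, 0.1, 164.4]
wrist_force: [0.7, 1.3, 3.0]
opening: 0.0499
finger_force: 35.0
```

```bash
python3 -c "
from h import *
s=sense();print(s['opening'],s['finger_force'],s['wrist_force']);go((434.3,61,80),160.2)"
```

```text
0.04987648567401154 34.98681619763374 [0.72140768 1.31323018 2.98151328]
pos [ 495.4 -273.1   82.3] [1.8000e+02 8.0000e-02 1.6442e+02] tool d [148.6 305.4   2.3] turn rad 0.0737 t 10.175 j6 -103.5
```

Bowl gripped at 49.9 mm. Lifting straight up, then across to the basket.

>>> servo_tool(
  targets=[
    [0,0,-4,0,0,0,46],
    [0,0,-8,0,0,0,46],
    [0,0,-20,0,0,0,46],
    [0,0,-28,0,0,0,46],
    [9,19,0,0,0,0,46],
    [18,38,0,0,0,0,46],
    [18,38,0,0,0,0,46],
    [18,38,0,0,0,0,46],
  ],
)

```text
clock: 11.18
ee_pos: [0.468, -0.1257, 0.1406]
ee_rot: [180.0, -0.1, 164.4]
wrist_force: [1.4, 0.0, -4.7]
opening: 0.0497
finger_force: 35.0
```

>>> servo_tool(
  targets=[
    [18,38,0,0,0,0,46],
    [18,38,0,0,0,0,46],
    [18,38,0,0,0,0,46],
    [18,38,0,0,0,0,46],
    [12,20,0,0,0,0.035,46],
    [0,0,0,0,0,0.037,46],
    [0,0,20,0,0,0,46],
    [0,0,0,0,0,0,46],
  ],
)

```text
clock: 12.18
ee_pos: [0.4333, 0.0597, 0.1203]
ee_rot: [-179.9, -0.2, 160.3]
wrist_force: [-0.4, -0.9, -5.6]
opening: 0.0496
finger_force: 35.0
```

```bash
python3 - <<'E'
from h import *
go((434.3,61,15.5),160.2)
c=cam('scene'); cv2.imwrite('pics/g.png',cv2.resize(c[0][150:330,180:400],None,fx=3.5,fy=3.3,interpolation=cv2.INTER_CUBIC)[...,::-1])
E
```

```text
pos [433.3  59.7 120.3] [-1.7990e+02 -1.7000e-01  1.6028e+02] tool d [ -0.5   1.6 104.8] turn rad 0.0014 t 12.175 j6 -62.6
```

View pics/g.png

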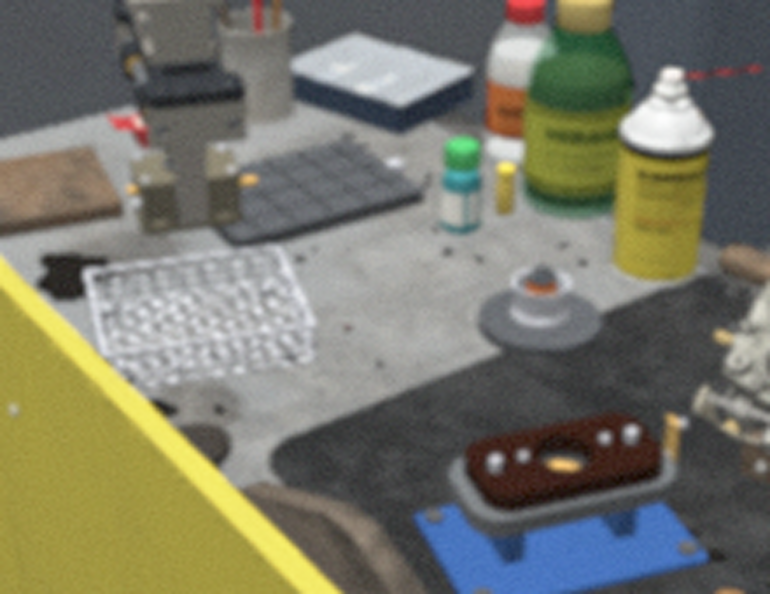

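The horn sits flat on the mandrel, the bowl hangs level over the basket, and the spacer still sits on its studs. Lowering the bowl.

>>> servo_tool(
  targets=[
    [0,1,20,0,0,0,46],
    [0,0,25,0,0,0,46],
    [0,0,20,0,0,0,46],
    [0,0,17,0,0,0,46],
    [0,0,10,0,0,0,46],
    [0,0,6,0,0,0,46],
    [0,0,3,0,0,0,46],
    [0,0,0,0,0,0,46],
  ],
)

```text
clock: 13.22
ee_pos: [0.4356, 0.0612, 0.0208]
ee_rot: [180.0, 0.0, 160.3]
wrist_force: [-1.0, 1.3, -4.9]
opening: 0.0496
finger_force: 35.0
```

>>> servo_tool(
  targets=[
    [0,0,3,0,0,0,46],
    [0,0,2,0,0,0,46],
    [0,0,0.5,0,0,0,46],
    [0,0,0,0,0,0,46],
  ],
)

```text
clock: 13.72
ee_pos: [0.4354, 0.0612, 0.0153]
ee_rot: [180.0, 0.0, 160.3]
wrist_force: [-1.8, 0.3, 1.3]
opening: 0.05
finger_force: 35.0
```

It's seated. Opening partway, because the basket is narrow, then rising.

>>> servo_tool(
  targets=[
    [0,0,0,0,0,0,54],
    [0,0,0,0,0,0,60],
    [0,0,0,0,0,0,64],
    [0,0,-15,0,0,0,64],
    [0,0,-30,0,0,0,64],
    [0,0,-35,0,0,0,75],
    [0,0,-30,0,0,0,80],
    [-9,-19,0,0,0,-0.037,80],
  ],
)

```text
clock: 14.72
ee_pos: [0.4393, 0.0408, 0.1284]
ee_rot: [179.9, 0.3, 162.5]
wrist_force: [0.3, -0.3, -0.5]
opening: 0.0803
finger_force: 0.0
```

>>> servo_tool(
  targets=[
    [-18,-38,0,0,0,-0.037,80],
    [-18,-38,0,0,0,0,80],
    [-18,-38,0,0,0,0,80],
    [-18,-38,0,0,0,0,80],
    [-18,-38,0,0,0,0,80],
    [-18,-38,0,0,0,0,80],
    [-18,-38,0,0,0,0,80],
    [0,0,0,0,0,0,80],
  ],
)

```text
clock: 15.72
ee_pos: [0.487, -0.2523, 0.1261]
ee_rot: [-180.0, 0.1, 164.4]
wrist_force: [-1.0, 0.0, 0.5]
opening: 0.0801
finger_force: 0.0
```

```bash
python3 - <<'E'
from h import *
go((494.2,-272,63),164.4)
c=cam('top'); X=cloud(c); Z=X[...,2]
H,S,V=cv2.split(cv2.cvtColor(c[0],cv2.COLOR_RGB2HSV))
m=((H<12)|(H>170))&(S>60)&(V<130); m[:,:370]=0;m[:,425:]=0;m[:195]=0;m[265:]=0
m=cv2.morphologyEx(m.astype(np.uint8),cv2.MORPH_CLOSE,np.ones((5,5)))
cs,_=cv2.findContours(m,cv2.RETR_EXTERNAL,cv2.CHAIN_APPROX_NONE);k=max(cs,key=cv2.contourArea)
print(cv2.minAreaRect((ray(c,k,.073)[:,:2]*1000).astype(np.float32)))
m=(Z>.036)&(Z<.062); m[:,:245]=0;m[:,310:]=0;m[:214]=0;m[276:]=0
b=(X[...,2]>.042)&m; print('bowl',np.nanmedian(X[b],0),b.sum())
A=c[0][140:290,230:440]
cv2.imwrite('pics/i.png',cv2.resize(A,None,fx=3.8,fy=3.8,interpolation=cv2.INTER_CUBIC)[...,::-1])
E
```

```text
pos [ 487.  -252.3  126.1] [-1.7996e+02  1.0000e-01  1.6439e+02] tool d [-12.2 -17.   63.1] turn rad -0.0002 t 15.725 j6 -101.9
((527.8358764648438, -269.91278076171875), (43.9829216003418, 82.9495620727539), 36.65999984741211)
bowl [0.43485181 0.06333761 0.04826376] 412
```

View pics/i.png

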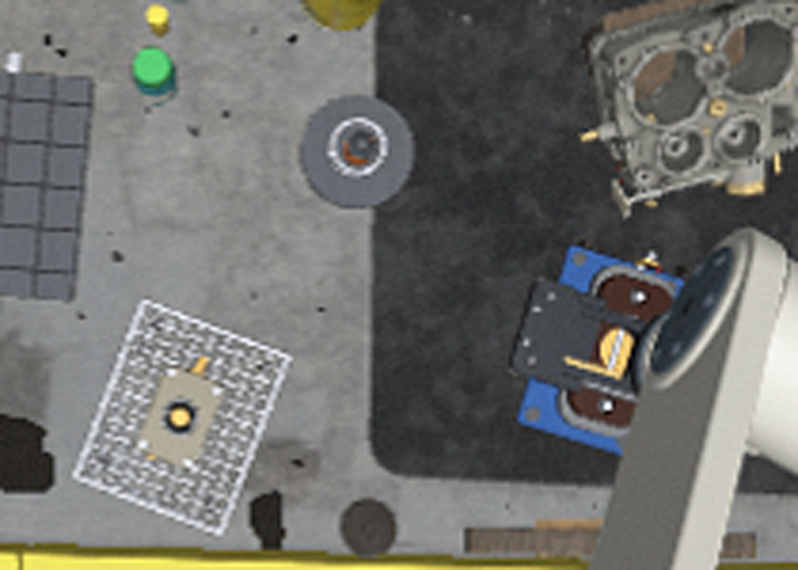

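The bowl stands in the basket with its centre at crop (180,416), the horn is round the post at (358,147), and the gripper is over the spacer. Descending to grasp the spacer.

>>> servo_tool(
  targets=[
    [-12,-17,0,0,0,0,80],
    [0,0,20,0,0,0,80],
    [0,0,20,0,0,0,80],
    [0,0,15,0,0,0,80],
    [0,0,5,0,0,0,80],
    [0,0,2,0,0,0,80],
    [0,0,0,0,0,0,72],
    [0,0,0,0,0,0,64],
  ],
)

```text
clock: 16.77
ee_pos: [0.4938, -0.2697, 0.0636]
ee_rot: [-180.0, 0.0, 164.5]
wrist_force: [-0.4, -0.2, 0.5]
opening: 0.0645
finger_force: 0.0
```

>>> servo_tool(
  targets=[
    [0,-2,0,0,0,0,64],
    [0,0,0.5,0,0,0,58],
    [0,0,0,0,0,0,53],
    [0,0,0,0,0,0,53],
    [0,0,0,0,0,0,53],
  ],
  squeeze=25,
)

```text
clock: 17.4
ee_pos: [0.493, -0.2716, 0.0627]
ee_rot: [-180.0, 0.0, 164.5]
wrist_force: [-1.2, -2.0, 2.1]
opening: 0.0568
finger_force: 25.0
```

```bash
python3 -c "
from h import *
s=sense();print(s['opening'],s['finger_force'],s['wrist_force']);go((421.8,346.3,120),166.5)"
```

```text
0.05676843689575919 24.996595680713654 [-1.19679574 -2.0138912   2.07380873]
pos [ 493.  -271.6   62.7] [-1.7998e+02  1.0000e-02  1.6455e+02] tool d [233.3 576.6 -57.3] turn rad -0.0341 t 17.4 j6 -103.5
```

Spacer gripped at 56.8 mm. Straight up past the studs, then across to the board.

>>> servo_tool(
  targets=[
    [0,0,-4,0,0,0,53],
    [0,0,-10,0,0,0,53],
    [0,0,-20,0,0,0,53],
    [0,0,-25,0,0,0,53],
    [0,0,-11,0,0,0,53],
    [9,24,0,0,0,0,53],
    [18,45,0,0,0,0,53],
    [18,45,0,0,0,0,53],
  ],
)

```text
clock: 18.4
ee_pos: [0.4795, -0.1484, 0.1325]
ee_rot: [180.0, -0.0, 164.5]
wrist_force: [0.1, 0.5, -1.7]
opening: 0.0568
finger_force: 25.0
```

>>> servo_tool(
  targets=[
    [18,45,0,0,0,0,53],
    [18,45,0,0,0,0,53],
    [18,45,0,0,0,0,53],
    [18,45,0,0,0,0,53],
    [18,45,0,0,0,0,53],
    [18,45,0,0,0,0,53],
    [18,45,0,0,0,0,53],
    [18,45,0,0,0,0,53],
  ],
)

```text
clock: 19.4
ee_pos: [0.4366, 0.2374, 0.1326]
ee_rot: [180.0, 0.0, 164.6]
wrist_force: [0.1, 0.4, -1.4]
opening: 0.0565
finger_force: 25.0
```

>>> servo_tool(
  targets=[
    [18,45,0,0,0,0,53],
    [18,45,0,0,0,-0.017,53],
    [8,10,0,0,0,-0.017,53],
    [0,0,20,0,0,0,53],
    [0,0,20,0,0,0,53],
    [0,0,0,0,0,0,53],
  ],
)

```text
clock: 20.15
ee_pos: [0.42, 0.3422, 0.0913]
ee_rot: [-179.8, -0.1, 166.5]
wrist_force: [0.6, -0.1, -1.3]
opening: 0.0572
finger_force: 25.0
```

```bash
python3 - <<'E'
from h import *
s=sense();print(s['opening'],s['finger_force'])
go((421.8,346.3,20.7),166.5)
c=cam('top'); cv2.imwrite('pics/j.png',cv2.resize(c[0][205:290,140:250],None,fx=6,fy=6,interpolation=cv2.INTER_CUBIC)[...,::-1])
c=cam('scene'); A=cv2.resize(c[0][150:340,140:400],None,fx=2.6,fy=2.6,interpolation=cv2.INTER_CUBIC)[...,::-1]
cv2.imwrite('pics/k.png',A)
E
```

```text
0.05720402684046257 24.992402493953705
pos [420.  342.2  91.3] [-1.7983e+02 -1.2000e-01  1.6648e+02] tool d [-0.8  4.4 70.6] turn rad -0.0003 t 20.15 j6 -37.5
```

View pics/k.png

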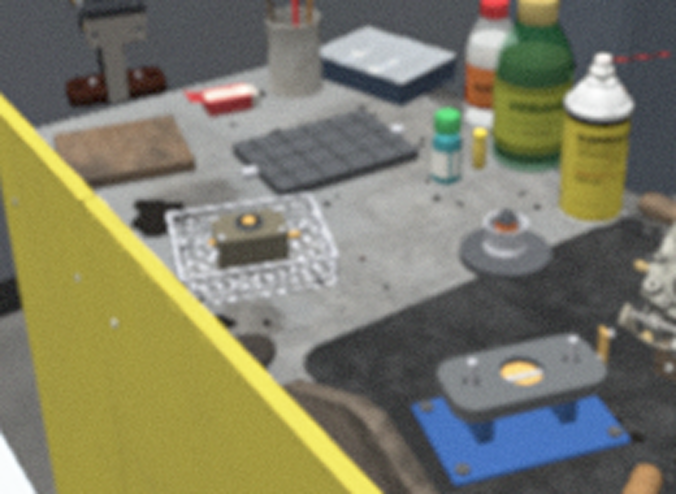

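The spacer is held level above the board. The bowl, horn and flange are as they should be. The board measured a little small, so I'll check its edges by depth once before lowering.

```bash
python3 - <<'E'
from h import *
c=load('top'); X=cloud(c)
a=np.radians(-13.4); e=np.array([[np.cos(a),np.sin(a)],[-np.sin(a),np.cos(a)]])
L=(X[...,:2]*1000-[422,346])@e.T; Z=X[...,2]*1000
V=cv2.cvtColor(c[0],cv2.COLOR_RGB2HSV)[...,1]
for i in (0,1):
    for lo,hi in((-90,-56),(56,90)):
        print(i,[(b,round(np.nanmedian(Z[s]),1),int(np.median(V[s]))) for b in range(lo,hi,3) for s in [(abs(L[...,1-i])<40)&(L[...,i]>=b)&(L[...,i]<b+3)] if s.sum()>3])
E
```

```text
0 [(-90, np.float64(1.2), 5), (-87, np.float64(-0.4), 2), (-84, np.float64(-0.8), 3), (-81, np.float64(-0.0), 3), (-78, np.float64(2.0), 3), (-75, np.float64(14.9), 21), (-72, np.float64(17.0), 61), (-69, np.float64(17.3), 71), (-66, np.float64(16.6), 72), (-63, np.float64(16.9), 75), (-60, np.float64(16.3), 74), (-57, np.float64(17.8), 73)]
0 [(56, np.float64(16.2), 72), (59, np.float64(16.6), 71), (62, np.float64(15.5), 75), (65, np.float64(16.3), 74), (68, np.float64(15.9), 79), (71, np.float64(2.9), 12), (74, np.float64(0.4), 2), (77, np.float64(0.2), 4), (80, np.float64(-0.1), 3), (83, np.float64(-0.9), 3), (86, np.float64(-1.4), 3), (89, np.float64(0.5), 3)]
1 [(-90, np.float64(-0.9), 3), (-87, np.float64(-1.0), 3), (-84, np.float64(0.1), 3), (-81, np.float64(-1.1), 5), (-78, np.float64(-0.6), 5), (-75, np.float64(1.0), 3), (-72, np.float64(-0.4), 4), (-69, np.float64(0.2), 3), (-66, np.float64(0.2), 5), (-63, np.float64(13.8), 41), (-60, np.float64(16.5), 68), (-57, np.float64(16.4), 65)]
1 [(56, np.float64(15.7), 83), (59, np.float64(16.9), 87), (62, np.float64(16.5), 73), (65, np.float64(14.9), 46), (71, np.float64(1.0), 11), (74, np.float64(0.2), 3), (77, np.float64(0.1), 3), (80, np.float64(-0.3), 3), (83, np.float64(0.3), 4), (86, np.float64(-0.7), 3), (89, np.float64(-1.4), 3)]
```

>>> servo_tool(
  targets=[
    [1,5.5,10,0,0,0,53],
    [0,0,20,0,0,0,53],
    [0,0,15,0,0,0,53],
    [0,0,12,0,0,0,53],
    [0,0,7,0,0,0,53],
    [0,0,3,0,0,0,53],
    [0,0,0,0,0,0,53],
  ],
)

```text
clock: 21.12
ee_pos: [0.4216, 0.3494, 0.0256]
ee_rot: [180.0, 0.0, 166.5]
wrist_force: [-1.3, -0.2, -1.9]
opening: 0.0569
finger_force: 25.0
```

>>> servo_tool(
  targets=[
    [0,0,2.5,0,0,0,53],
    [0,0,1.5,0,0,0,53],
    [0,0,0.7,0,0,0,53],
    [0,0,0,0,0,0,53],
  ],
)

```text
clock: 21.62
ee_pos: [0.4215, 0.3494, 0.0209]
ee_rot: [-180.0, -0.0, 166.5]
wrist_force: [-0.6, -0.5, -1.1]
opening: 0.057
finger_force: 25.0
```

>>> servo_tool(
  targets=[
    [0,0,0.5,0,0,0,53],
    [0,0,0,0,0,0,53],
  ],
)

```text
clock: 21.88
ee_pos: [0.4216, 0.3495, 0.0207]
ee_rot: [180.0, 0.0, 166.5]
wrist_force: [-1.7, -1.7, 3.4]
opening: 0.0568
finger_force: 25.0
```

Contact. Release, rise, and head back for the flange.

>>> servo_tool(
  targets=[
    [0,0,0,0,0,0,62],
    [0,0,0,0,0,0,70],
    [0,0,-10,0,0,0,76],
    [0,0,-30,0,0,0,80],
    [0,0,-40,0,0,0,82],
    [0,0,-40,0,0,0,82],
    [-9,-24,0,0,0,0.017,82],
    [-18,-45,0,0,0,0.017,82],
  ],
)

```text
clock: 22.88
ee_pos: [0.4315, 0.2764, 0.1418]
ee_rot: [179.9, 0.1, 164.6]
wrist_force: [0.7, 0.2, -0.6]
opening: 0.082
finger_force: 0.0
```

>>> servo_tool(
  targets=[
    [-18,-45,0,0,0,0,82],
    [-18,-45,0,0,0,0,82],
    [-18,-45,0,0,0,0,82],
    [-18,-45,0,0,0,0,82],
    [-18,-45,0,0,0,0,82],
    [-18,-45,0,0,0,0,82],
    [-18,-45,0,0,0,0,82],
    [-18,-45,0,0,0,0,82],
  ],
)

```text
clock: 23.88
ee_pos: [0.4739, -0.1112, 0.1412]
ee_rot: [180.0, 0.1, 164.5]
wrist_force: [0.0, -0.3, -0.7]
opening: 0.0816
finger_force: 0.0
```

```bash
python3 - <<'E'
from h import *
go((494,-272,48.5),164.4)
c=cam('top'); X=cloud(c); Z=X[...,2]
m=(Z>.050)&(Z<.068); m[:,:365]=0;m[:,425:]=0;m[:195]=0;m[265:]=0
cs,_=cv2.findContours(m.astype(np.uint8),cv2.RETR_EXTERNAL,cv2.CHAIN_APPROX_NONE);k=max(cs,key=cv2.contourArea)
print(cv2.minAreaRect((ray(c,k,.059)[:,:2]*1000).astype(np.float32)),cv2.boundingRect(k))
m=(Z>.026)&(Z<.036)&(c[0].max(-1)<100); m[:,:150]=0;m[:,220:]=0;m[:215]=0;m[282:]=0
cs,_=cv2.findContours(m.astype(np.uint8),cv2.RETR_EXTERNAL,cv2.CHAIN_APPROX_NONE);k=max(cs,key=cv2.contourArea)
print('spacer',cv2.minAreaRect((ray(c,k,.031)[:,:2]*1000).astype(np.float32)))
A=np.vstack([cv2.resize(c[0][205:290,140:250],(660,510)),]); cv2.imwrite('pics/l.png',A[...,::-1])
E
```

```text
pos [ 473.9 -111.2  141.2] [1.7999e+02 6.0000e-02 1.6453e+02] tool d [ -62.3 -149.6   92.7] turn rad 0.0023 t 23.875 j6 -87.9
((539.5789184570312, -280.47216796875), (69.89216613769531, 51.05336380004883), 87.1153564453125) (383, 208, 25, 19)
spacer ((422.8775329589844, 348.72442626953125), (58.98456573486328, 111.90227508544922), 75.1343994140625)
```

View pics/l.png

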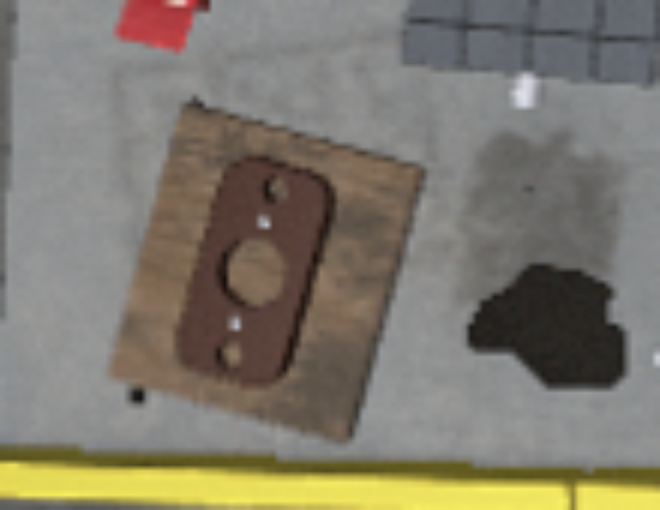

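The spacer lies flat and square in the middle of the board, its bore at crop (252,272). Next, the flange.

>>> servo_tool(
  targets=[
    [-15,-37,0,0,0,0,82],
    [-16,-38,0,0,0,0,82],
    [-16,-38,0,0,0,0,82],
    [-15,-37,0,0,0,0.002,82],
    [0,0,20,0,0,0,82],
    [0,0,20,0,0,0,82],
    [0,0,10,0,0,0,82],
    [0,0,0,0,0,0,82],
  ],
)

```text
clock: 24.92
ee_pos: [0.4932, -0.2703, 0.0902]
ee_rot: [180.0, -0.1, 164.4]
wrist_force: [0.8, 1.4, -0.2]
opening: 0.0822
finger_force: 0.0
```

```bash
python3 - <<'E'
from h import *
go((494,-272,48.5),164.4)
E
```

```text
pos [ 493.2 -270.3   90.2] [ 1.7999e+02 -5.0000e-02  1.6444e+02] tool d [-1.2 -1.4 41.7] turn rad 0.0007 t 24.925 j6 -103.3
```

>>> servo_tool(
  targets=[
    [-1,-1.4,15,0,0,0,82],
    [0,0,15,0,0,0,82],
    [0,0,11,0,0,0,82],
    [0,0,0,0,0,0,76],
    [0,0,0,0,0,0,68],
    [0,0,0,0,0,0,60],
    [0,0,0,0,0,0,60],
    [0,0,0,0,0,0,60],
  ],
  squeeze=35,
)

```text
clock: 25.92
ee_pos: [0.4943, -0.2724, 0.0497]
ee_rot: [-180.0, 0.0, 164.4]
wrist_force: [1.3, -1.2, 0.3]
opening: 0.0635
finger_force: 35.0
```

```bash
python3 - <<'E'
from h import *
s=sense();print(s['opening'],s['finger_force'],s['wrist_force'])
go((616,210.2,120),176.6)
E
```

```text
0.06353512477070145 34.99663710594177 [ 1.32911782 -1.19107753  0.28461534]
pos [ 494.3 -272.4   49.7] [-1.7999e+02  4.0000e-02  1.6443e+02] tool d [ 12.3 497.5 -70.3] turn rad -0.2125 t 25.925 j6 -103.4
```

Flange gripped at 63.5 mm. Straight up past the studs, then to the lapping plate.

>>> servo_tool(
  targets=[
    [0,0,-4,0,0,0,60],
    [0,0,-10,0,0,0,60],
    [0,0,-20,0,0,0,60],
    [0,0,-25,0,0,0,60],
    [0,0,-20,0,0,0,60],
    [1,20,0,0,0,0,60],
    [1,42,0,0,0,0,60],
    [1,42,0,0,0,0,60],
  ],
)

```text
clock: 26.92
ee_pos: [0.5187, -0.1692, 0.1278]
ee_rot: [180.0, -0.1, 164.4]
wrist_force: [1.2, 0.2, -3.1]
opening: 0.0634
finger_force: 35.0
```

>>> servo_tool(
  targets=[
    [1,42,0,0,0,0,60],
    [1,42,0,0,0,0,60],
    [1,42,0,0,0,0,60],
    [1,42,0,0,0,0,60],
    [1,42,0,0,0,0,60],
    [1,42,0,0,0,0,60],
    [1,42,0,0,0,0,60],
    [1,42,0,0,0,0,60],
  ],
)

```text
clock: 27.92
ee_pos: [0.6005, 0.1569, 0.1275]
ee_rot: [-180.0, -0.1, 164.5]
wrist_force: [0.2, -0.6, -2.3]
opening: 0.0635
finger_force: 35.0
```

>>> servo_tool(
  targets=[
    [1,42,0,0,0,0,60],
    [0,15,0,0,0,-0.07,60],
    [0,0,0,0,0,-0.07,60],
    [0,0,0,0,0,-0.07,60],
    [0,0,20,0,0,0,60],
    [0,0,20,0,0,0,60],
    [0,0,0,0,0,0,60],
  ],
)

```text
clock: 28.8
ee_pos: [0.6137, 0.2092, 0.0852]
ee_rot: [-179.9, -0.3, 176.4]
wrist_force: [0.1, 0.7, -2.7]
opening: 0.0635
finger_force: 35.0
```

```bash
python3 - <<'E'
from h import *
s=sense();print(s['opening'],s['finger_force'],s['wrist_force'])
go((616,210.2,20.7),176.6)
c=cam('scene'); cv2.imwrite('pics/m.png',cv2.resize(c[0][150:340,160:400],None,fx=3,fy=3,interpolation=cv2.INTER_CUBIC)[...,::-1])
E
```

```text
0.0635290080809687 34.99557316303253 [ 0.06861377  0.72928407 -2.71997626]
pos [613.7 209.2  85.2] [-179.89   -0.28  176.41] tool d [-2.3  1.1 64.5] turn rad -0.0034 t 28.8 j6 -67.7
```

View pics/m.png

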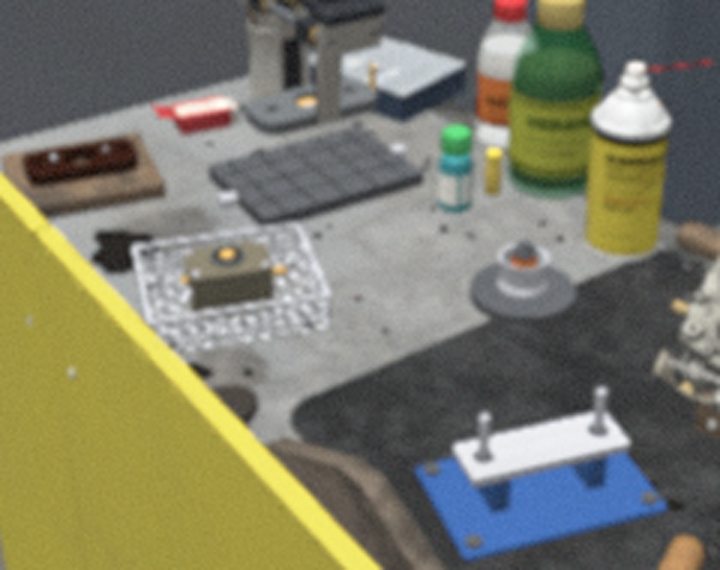

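The flange is held level over the plate, the stand is empty, and the other parts are in place. Lowering.

>>> servo_tool(
  targets=[
    [0,1,10,0,0,-0.003,60],
    [0,0,18,0,0,0,60],
    [0,0,14,0,0,0,60],
    [0,0,10,0,0,0,60],
    [0,0,5,0,0,0,60],
    [0,0,3,0,0,0,60],
    [0,0,0,0,0,0,60],
  ],
)

```text
clock: 29.72
ee_pos: [0.6161, 0.2108, 0.0285]
ee_rot: [180.0, 0.0, 176.6]
wrist_force: [-0.2, -0.0, -2.3]
opening: 0.0632
finger_force: 35.0
```

>>> servo_tool(
  targets=[
    [0,0,4,0,0,0,60],
    [0,0,2,0,0,0,60],
    [0,0,1.3,0,0,0,60],
    [0,0,0.5,0,0,0,60],
    [0,0,0,0,0,0,60],
  ],
)

```text
clock: 30.35
ee_pos: [0.6159, 0.2108, 0.0208]
ee_rot: [180.0, -0.0, 176.6]
wrist_force: [-1.0, 0.4, -0.1]
opening: 0.0633
finger_force: 35.0
```

>>> servo_tool(
  targets=[
    [0,0,0.3,0,0,0,60],
    [0,0,0,0,0,0,60],
  ],
)

```text
clock: 30.6
ee_pos: [0.6159, 0.2108, 0.0208]
ee_rot: [-180.0, 0.0, 176.6]
wrist_force: [-3.4, -0.8, 5.8]
opening: 0.0637
finger_force: 35.0
```

Contact. Release, rise and pull back so the camera can see the plate.

>>> servo_tool(
  targets=[
    [0,0,0,0,0,0,70],
    [0,0,0,0,0,0,80],
    [0,0,-10,0,0,0,85],
    [0,0,-30,0,0,0,85],
    [0,0,-40,0,0,0,85],
    [0,0,-40,0,0,0,85],
    [15,-40,-10,0,0,0,85],
    [15,-40,0,0,0,0,85],
  ],
)

```text
clock: 31.6
ee_pos: [0.5819, 0.1323, 0.1523]
ee_rot: [180.0, 0.2, 176.7]
wrist_force: [1.0, 0.3, -0.6]
opening: 0.0849
finger_force: 0.0
```

>>> servo_tool(
  targets=[
    [20,-40,0,0,0,0,85],
    [20,-40,0,0,0,0,85],
    [20,-40,0,0,0,0,85],
    [20,-40,0,0,0,0,85],
    [0,-20,0,0,0,0,85],
    [0,0,0,0,0,0,85],
  ],
)

```text
clock: 32.35
ee_pos: [0.491, -0.0433, 0.151]
ee_rot: [-180.0, 0.1, 176.5]
wrist_force: [0.1, -0.4, -0.3]
opening: 0.0848
finger_force: 0.0
```

```bash
python3 - <<'E'
from h import *
c=cam('top'); X=cloud(c); Z=X[...,2]
m=(Z>.024)&(Z<.036); m[:,:200]=0;m[:,262:]=0;m[:150]=0;m[223:]=0
cs,_=cv2.findContours(m.astype(np.uint8),cv2.RETR_EXTERNAL,cv2.CHAIN_APPROX_NONE);k=max(cs,key=cv2.contourArea)
print('flange',cv2.minAreaRect((ray(c,k,.030)[:,:2]*1000).astype(np.float32)), sense()['clock'])
cv2.imwrite('pics/n.png',cv2.resize(c[0][145:290,150:350],None,fx=4,fy=4,interpolation=cv2.INTER_CUBIC)[...,::-1])
E
```

```text
flange ((619.0140380859375, 209.89572143554688), (64.69993591308594, 135.27459716796875), 85.93022155761719) 32.4
```

View pics/n.png

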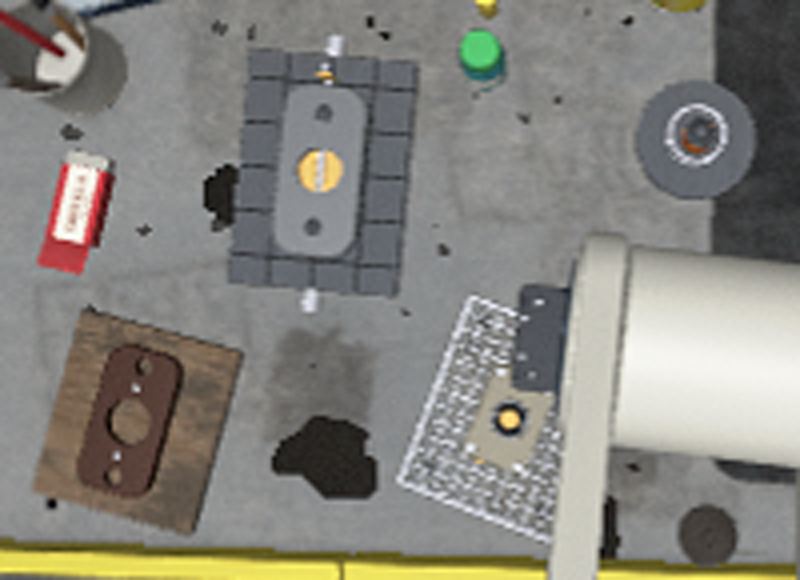

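The flange lies in the middle of the plate at crop (320,170), aligned with it. The horn, bowl and spacer are all in place and the arm is clear, so I'm handing in.

```bash
python3 -c "
from h import *
print(bot.close_job())"
```

```text
the job is handed in; nothing more can be done
None
```

The carburettor is stripped in the order asked: horn on the mandrel post, bowl in the wash basket, spacer in the middle of the board and flange centred along the lapping plate. The job was handed in at about 32 s on the robot's clock.

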